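# Slide a detector housing home between guide rails

## Robot

A 6-joint arm with a two-finger parallel gripper is mounted at the origin on the work surface. World frame = base frame: x ahead of the robot, y to its left, z up, the work surface at z = 0. Lengths are in m, angles in rad, forces in N, time in s.
With the tool pointing down it reaches from about 0.3 to 0.75 m from the base axis. Payload 8.5 kg.
Tool frame: the origin (TCP) lies on the centre line of the jaws, within the pads' length; the fingertips stand 19 mm ahead of it and the grasp point (between the pads) is the TCP; z points along the fingers, y is the line along which they close (so a half turn about z gives the same grasp; the last joint's range is limited). The gripper opens to 85 mm and grips with 20 to 120 N. Pads are 22 mm wide; open, the fingers measure 114 mm over their backs; the gripper's body (76 mm by 85 mm) begins 54 mm behind the grasp point. The pads swing forward as they close: fully open they stand 13 mm farther back than shut.
Start: joints at [0.976, 0.381, 1.297, -0, 1.464, -0.215], TCP at [0.204, 0.511, 0.25] pointing down, gripper open.
Joint ranges: [-3.11, 3.11], [-0.89, 2.33], [0.22, 2.48], [-1.42, 4.56], [0.17, 2.85], [-2.88, 2.88]. Speed limits (rad/s): [2.39, 2.39, 3.14, 3.14, 3.14, 3.14].

## Interface

Orientations are given as a rotation vector (axis times angle).
In Python, from plant import readout, imaging, manip gives the robot as it stands.
- The arm moves only by the shell command python3 -m creep 'ROWS' [FORCE]. ROWS is text: rows parted by semicolons, each of 7 numbers parted by spaces: the turn, a rotation vector about the tool's x, y, z in rad, then the shift along the tool's x, y, z in mm, then the opening, from 0 (shut) to 1 (fully open). In form: rx ry rz tx ty tz jaw; .... A call has 1 to 5 rows; each row is the pose to reach, as a shift and turn from the pose commanded when the call began, along the tool's axes at that moment; what a row does not reach only later rows make up. A row lasts 1/8 s, in which the tool goes at most 62.5 mm and 10.7 degrees, less where a joint would pass 70% of its speed; a pose out of reach is approached as far as the arm can. A call with a gripper value outside its range is refused whole. The fingers move at their own pace and stop on an object; FORCE is the grip in N (left out, the last holds). Time passes only in rows, so rows that repeat a pose let the fingers close. It gives the time, the measured TCP pose, the force, the opening and the grip force at its end, in the units of the state.
- readout.state(): the state, without advancing time (a new reading comes with each control period).
- imaging.get_image(name): name is "side" or "top" or "wrist"; returns the picture (384x512x3 uint8, blue, green, red); there is no depth.
- imaging.camera_model(name): a dict with "fx", "fy", "cx", "cy" (pixels), "D" ([k1, k2, p1, p2, k3] as OpenCV has them; the pictures are not rectified), "origin" and "orientation" of the camera in the world. Camera axes: x right, y down, z forward; pixel columns grow to the right and rows downward; lengths in m; the calibration is good to about 2 mm. A picture is of the moment at which its call begins: read the wrist's pose just before it. camera_model takes no time and is no camera call; for the wrist camera it gives the pose at the moment of the call.
- manip.hand_in(): hands the job in; it is judged then, once.
The state is a dict: "time": time; "joint_positions": joint angles; "dq": joint speeds; "joint_efforts": joint torques, N m; "ee_pos": TCP position; "orientation": TCP orientation; "ft_force": force on the tool from outside, world axes, zero at the start; "torque": the same for the moment, N m; "opening": finger opening in m; "grip_force": force on a finger pad.
Only numpy, scipy, OpenCV 4.12 (cv2) and the standard library are available. Lean on these libraries where they do the work, as an engineer would, in place of code of your own. Each camera call takes 0.05 s, during which the arm holds its last target. There are 200 camera calls.

## Task

On the optical table, push the grey detector housing with your fingertips along the table, into the lane between the two low metal guide rails and on until its front face is fully home and square against the stop block at the far end. Neither the housing nor the robot may touch either rail (they are aligned), the housing must only be pushed, never lifted or tipped, and the optics and tools standing around stay where they are. Finish with the housing at rest and the robot clear of it.

Things in the scene. Friction and masses are not known exactly. Their poses are not given: they have to be found in the camera images.
- housing: Loose grey box, 100 mm long (its x), 92 mm wide (y), 56 mm high, flat upright sides, about 0.6 kg (varies); too wide to grip. A round dark window is flush in its front (+x) face, thin black slots in its flat top. Origin: centre of its underside, z up. It starts on the table just before the open mouth of the lane, facing roughly down it, but off to one side and a little turned.
- lane: The fixed lane; its floor is the table. Origin: on the table, on the lane's centre line. x points along the lane from the open mouth (x = -90 mm) to the stop, z up. 112 mm wide between the rails' inner faces (y = -56 to +56 mm), so the centred housing has 10 mm to spare on each side. Fully home, the housing's origin is at x = +40 mm.
- stop_face (a point): Point at the foot of the stop, on the lane's centre line, in the face that the housing is pushed against: lane x = +90 mm, on the table. The stop is a fixed grey steel block 20 mm long, 112 mm wide, 30 mm high, closing the lane's far end.
- rail_left: Fixed aluminium guide rail at lane y = +56 to +72 mm, lane x = -90 to +110 mm, 200 mm long (its x), 16 mm wide, 14 mm high: anything kept above 14 mm passes over it. Origin: centre of its underside.
- rail_right: The same rail on the other side, at lane y = -56 to -72 mm. Origin: centre of its underside.
- mirror_post: Bystander: black post mount carrying a mirror, loose, base 76 x 40 mm, 142 mm tall, standing beyond the stop. Origin: centre of its underside.
- laser_post: Bystander: black post mount carrying a small tube laser, loose, base 76 x 40 mm, 170 mm tall, standing beyond the right rail (lane -y side). Origin: centre of its underside.
- lens_tube: Bystander: upright black lens tube, loose, 31 mm in diameter, 40 mm tall, standing outside the left rail (lane +y side). Origin: centre of its underside.
- hex_key: Bystander: steel L-shaped hex key lying flat, loose, 90 mm long, 5 mm thick, 33 mm wide across its short leg, outside the left rail (lane +y side). Origin: on the underside, at the middle of the long leg.
Not all that is in view belongs to the job. What is meant by the lane is not blue, and is the larger of those in its own colour.

How it is judged:
On the way:
1. the housing has entered the lane, its front half between the rails (x of housing in the frame of lane above -0.09 m and y of housing in the frame of lane between -0.011 and 0.011 m), for 0.1 s.
At the end, for the whole second after the job is handed in: The housing lies flat on the table between the rails, its front within 4.5 mm of the stop's face (origin beyond lane x = 35.5 mm), within 11 mm of the centre line, square to the lane within 0.07 rad (4 degrees), and at rest (x of housing in the frame of lane above 0.0355 m and y of housing in the frame of lane between -0.011 and 0.011 m and angle between the x axis of housing and the x axis of lane, either way round below 0.07 rad and height (world z) of housing below 0.004 m and angle between housing's own z axis and vertical below 0.05 rad and linear speed of housing below 0.01 m/s); the robot touches nothing.
It fails at once if the left guide rail is touched by the housing, the robot or anything else (contact force between rail_left and anything else above 0.3 N).
It fails at once if the right guide rail is touched by the housing, the robot or anything else (contact force between rail_right and anything else above 0.3 N).
It fails at once if the housing is lifted off the table or tipped (height (world z) of housing above 0.008 m or angle between housing's own z axis and vertical above 0.15 rad).
It fails at once if a mirror mount, laser mount, lens tube or hex key is disturbed (moved more than 10 mm) (distance of any of mirror_post, laser_post, lens_tube, hex_key from where it was at the start of the episode above 0.01 m).
It also fails if it takes over 58 s, if anything falls off the work surface, if the arm or the gripper's body presses on something with over 40 N, if the wrist force passes 120 N, or if a joint passes its speed limit or range.

## Working session

There is one attempt and no reset: what is moved stays moved. The work goes in short steps, Python scripts to look and compute and a shell command to move; the robot and the scene stay as the last step left them, time stands still between calls to the robot, and variables do not carry over. Pictures are saved under pics/ and viewed, at most 10 in all, crops included, and the job is handed in when it is done.

```bash
mkdir -p pics; ls; python3 - <<'E'
from plant import readout, imaging
import cv2
s=readout.state();print(s)
for n in("top","side"):
    cv2.imwrite(f"pics/{n}0.png",imaging.get_image(n));print(imaging.camera_model(n))
E
```

```text
pics
{'time': 0.0, 'joint_positions': array([ 9.75695667e-01,  3.81186158e-01,  1.29827618e+00,  1.80014824e-05,
        1.46362634e+00, -2.15319038e-01]), 'dq': array([-7.76475952e-04,  2.27078033e-04,  5.82687581e-04,  9.57230272e-05,
       -1.30103177e-03,  4.85938145e-04]), 'joint_efforts': array([-2.74109243e-04, -4.48459589e+01, -2.31280392e+01, -1.82639678e-04,
        4.72227955e-03, -2.46770088e-05]), 'ee_pos': array([0.20374278, 0.51057096, 0.24971185]), 'orientation': array([-5.92869290e-01, -3.08452546e+00,  2.14814703e-03]), 'ft_force': array([-0.26808685, -0.58683919,  0.61467746]), 'torque': array([0.05511817, 0.00424312, 0.01514531]), 'grip_force': 0.0, 'opening': 0.08535912646322553}
{'fx': 458.7896071819782, 'fy': 458.7896071819782, 'cx': 254.04068888718282, 'cy': 189.5448607601843, 'D': array([-0.08630944,  0.        ,  0.        ,  0.        ,  0.        ]), 'origin': array([0.48066691, 0.03379428, 1.21391508]), 'orientation': array([-2.15599497,  2.19655224, -0.1128272 ])}
{'fx': 355.60821778087694, 'fy': 355.60821778087694, 'cx': 252.44478567280558, 'cy': 190.7952625180851, 'D': array([0.00418524, 0.        , 0.        , 0.        , 0.        ]), 'origin': array([ 0.04914557, -0.48178846,  0.53590583]), 'orientation': array([-2.06216137,  0.79156465, -0.43934093])}
```

View pics/top0.png

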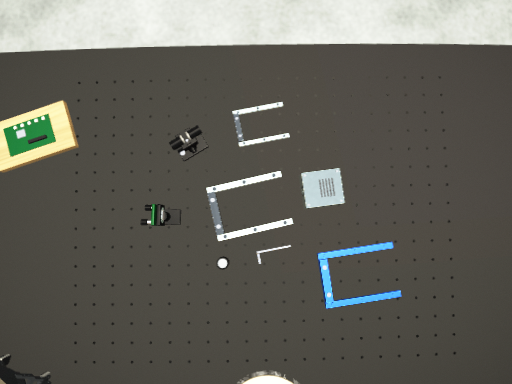

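View pics/side0.png

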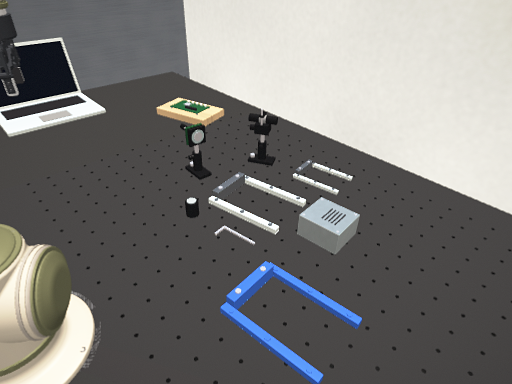

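The top view shows the silver lane, the larger of the two, at about (250,207) with its mouth to the right. The housing is at (323,188). The hex key and lens tube are below it, the mirror is to the left and the laser is above. The side view agrees. Next I'll enlarge the lane area.

```bash
python3 - <<'E'
import cv2
im=cv2.imread("pics/top0.png")
cv2.imwrite("pics/c.png",cv2.resize(im[150:250,200:350],None,fx=5.3333,fy=5.3333,interpolation=cv2.INTER_CUBIC))
E
```

```text
(no output)
```

View pics/c.png

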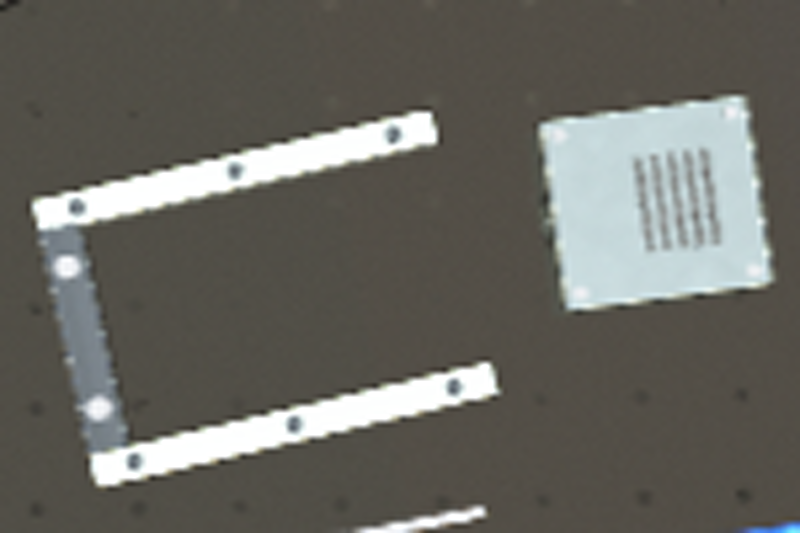

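```bash
cat > h.py <<'E'
import numpy as np, cv2
from scipy.spatial.transform import Rotation as R
from plant import readout, imaging
def plane(cam,px,z):
    K=np.array([[cam["fx"],0,cam["cx"]],[0,cam["fy"],cam["cy"]],[0,0,1]])
    n=cv2.undistortPoints(np.array(px,float).reshape(-1,1,2),K,cam["D"]).reshape(-1,2)
    d=R.from_rotvec(cam["orientation"]).apply(np.c_[n,np.ones(len(n))]); o=np.array(cam["origin"])
    return (o+d*((z-o[2])/d[:,2])[:,None])[:,:2]
def fit(m,w):
    m=np.array(m,float);mc=m.mean(0);wc=w.mean(0)
    H=(m-mc).T@(w-wc); a=np.arctan2(H[0,1]-H[1,0],H[0,0]+H[1,1])
    c,s=np.cos(a),np.sin(a);M=np.array([[c,-s],[s,c]]);t=wc-M@mc
    return t,a,np.linalg.norm(m@M.T+t-w,axis=1)
HB=[(.05,-.046),(-.05,-.046),(-.05,.046),(.05,.046)]
LN=[(.11,-.072),(-.09,-.072),(-.09,-.056),(.11,-.056),(.11,.056),(-.09,.056),(-.09,.072),(.11,.072)]
def inlane(t,a,L):
    c,s=np.cos(L[2]),np.sin(L[2]); return np.array([[c,s],[-s,c]])@(np.array(t)-L[:2]),a-L[2]
def crop(px,x0,y0,f): p=np.array(px,float); return np.c_[x0+(p[:,0]+.5)/f-.5,y0+(p[:,1]+.5)/f-.5]
E
python3 - <<'E'
from h import *
cam=imaging.camera_model("top")
f=5.3333
L=plane(cam,crop([(32,200),(432,112),(438,143),(38,230),(90,458),(490,363),(498,394),(98,487)],200,150,f),.014)
t,a,r=fit(LN,L);print("lane",t,a,r*1e3)
H=plane(cam,crop([(540,123),(745,97),(773,283),(568,310)],200,150,f),.056)
t2,a2,r2=fit(HB,H);print("hous",t2,a2,r2*1e3)
print(inlane(t2,a2,[*t,a]))
s=readout.state();M=R.from_rotvec(s["orientation"]).as_matrix();print(M)
E
```

```text
lane [0.55593159 0.02646196] 1.7770998465641563 [1.28888015 1.36619658 0.66760839 2.02447223 1.55851537 0.56028347
 0.99230901 0.10421297]
hous [ 0.59308502 -0.15158296] 1.6835721803046382 [0.71539174 1.09047245 0.85344005 1.16522116]
(array([-1.81880073e-01,  1.05713374e-04]), np.float64(-0.09352766625951814))
[[-9.28742463e-01  3.70724885e-01 -7.05075439e-04]
 [ 3.70725464e-01  9.28741890e-01 -1.06410903e-03]
 [ 2.60341396e-04 -1.24967266e-03 -9.99999185e-01]]
```

The lane fit has residuals of 2 mm or less and the housing fit about 1 mm, so the sizes match. The housing is at lane x = -182 mm, about 0 mm sideways, and turned -5.4°. I'll push its rear face with two spread fingertips held square to the lane, which should align it.

```bash
cat >> h.py <<'E'
L=np.array([.5559,.0265,1.7771])
def go(x,y,z,yaw=0):  # lane-frame TCP target (mm), tool x along lane x
    s=readout.state();M=R.from_rotvec(s["orientation"])
    c,q=np.cos(L[2]),np.sin(L[2]);w=np.r_[L[:2]+np.array([[c,-q],[q,c]])@np.array([x,y])/1e3,z/1e3]
    T=R.from_matrix(np.array([[c,q,0],[q,-c,0],[0,0,-1.]]))
    T=R.from_euler("z",yaw)*T
    p,_=inlane(s["ee_pos"][:2],0,L)
    print("t",round(s["time"],2),"lane tcp",np.round(p*1e3,1),round(s["ee_pos"][2]*1e3,1),"F",np.round(s["ft_force"],1),"open",round(s["opening"],4))
    print("turn",np.round((M.inv()*T).as_rotvec(),3),"shift",np.round(M.inv().apply(w-s["ee_pos"])*1e3,1))
E
python3 -c "
from h import *
go(-280,0,250)"
```

```text
t 0.1 lane tcp [546.  245.5] 249.8 F [ 1.1 -1.  -0.1] open 0.0851
turn [-0.001  0.     0.985] shift [-6.614e+02 -5.523e+02  3.000e-01]
```

```bash
python3 -m creep '0 0 0.985 -661 -552 0 0.5; 0 0 0.985 -661 -552 0 0.5; 0 0 0.985 -661 -552 0 0.5; 0 0 0.985 -661 -552 0 0.5; 0 0 0.985 -661 -552 0 0.5'; python3 -c "
from h import *
go(-280,0,250)"
```

```text
time: 0.72
ee_pos: [0.3529, 0.234, 0.2502]
orientation: [-1.93, -2.479, 0.0]
ft_force: [1.6, 0.6, 0.1]
opening: 0.0426
grip_force: 0.0
t 0.72 lane tcp [244.7 156.2] 250.2 F [1.6 0.6 0.1] open 0.0426
turn [-0.    -0.     0.041] shift [-5.307e+02  1.344e+02  2.000e-01]
```

```bash
python3 -m creep '0 0 0.04 -530 134 0 0.5; 0 0 0.04 -530 134 0 0.5; 0 0 0.04 -530 134 0 0.5; 0 0 0.04 -530 134 0 0.5; 0 0 0.04 -530 134 0 0.5'; python3 -c "
from h import *
go(-280,0,250)"
```

```text
time: 1.35
ee_pos: [0.5031, -0.0403, 0.2502]
orientation: [-1.972, -2.445, -0.0]
ft_force: [0.9, 0.6, 0.1]
opening: 0.0428
grip_force: 0.0
t 1.35 lane tcp [-54.6  65.4] 250.2 F [0.9 0.6 0.1] open 0.0428
turn [-0.    -0.     0.007] shift [-2.259e+02  6.380e+01  1.000e-01]
```

```bash
python3 -m creep '0 0 0.007 -100 64 0 0.5; 0 0 0.007 -100 64 0 0.5; 0 0 0.007 -100 64 0 0.5; 0 0 0.007 -100 64 0 0.5'; python3 - <<'E'
from h import *
import json
go(-280,0,250); cam=imaging.camera_model("wrist")
im=imaging.get_image("wrist"); cv2.imwrite("pics/w1.png",im)
json.dump({k:np.array(v).tolist() for k,v in cam.items()},open("w1.json","w")); print(cam)
E
```

```text
time: 1.85
ee_pos: [0.5858, -0.122, 0.2499]
orientation: [-1.98, -2.438, 0.0]
ft_force: [0.4, -0.1, 0.6]
opening: 0.0432
grip_force: 0.0
t 1.85 lane tcp [-151.5    1.1] 249.9 F [ 0.4 -0.1  0.6] open 0.0432
turn [-0.001 -0.001  0.   ] shift [-128.5    1.1   -0.3]
{'fx': 307.60530404938925, 'fy': 307.60530404938925, 'cx': 250.6450580173122, 'cy': 194.60264036445662, 'D': array([-0.04457694,  0.        ,  0.        ,  0.        ,  0.        ]), 'origin': array([ 0.56974962, -0.04390554,  0.37245704]), 'orientation': array([2.81537856, 0.29211347, 0.04280464])}
```

View pics/w1.png

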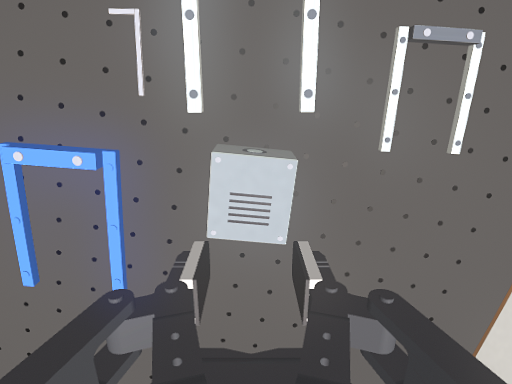

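The wrist view shows the rail mouths' inner corners at about (203,112) and (301,112). The housing's top corners are at about (212,152), (296,159), (287,243) and (207,237). I'll check this against the top-camera estimate.

```bash
python3 - <<'E'
from h import *
import json
cam=json.load(open("w1.json"));im=cv2.imread("pics/w1.png")
ln=lambda p:np.array([inlane(q,0,L)[0]*1e3 for q in p])
print(ln(plane(cam,[(188,112),(203,112),(301,112),(316,112),(198,1),(305,1)],.014)).round(1))
t,a,r=fit([HB[i] for i in (3,0,1,2)],plane(cam,[(212,152),(296,159),(287,243),(207,237)],.056))
print(inlane(t,a,L),r*1e3)
c=np.hstack([cv2.resize(im[135:255,195:310],None,fx=3.4,fy=3.4,interpolation=3),cv2.resize(im[0:120,180:325],None,fx=2.8,fy=3.4,interpolation=3)])
cv2.imwrite("pics/w1c.png",c);print(c.shape)
E
```

```text
Traceback (most recent call last):
  File "h.py", line 6, in plane
    n=cv2.undistortPoints(np.array(px,float).reshape(-1,1,2),K,cam["D"]).reshape(-1,2)
      ~~~~~~~~~~~~~~~~~~~^^^^^^^^^^^^^^^^^^^^^^^^^^^^^^^^^^^^^^^^^^^^^^^
cv2.error: OpenCV(4.12.0) :-1: error: (-5:Bad argument) in function 'undistortPoints'
> Overload resolution failed:
>  - distCoeffs is not a numpy array, neither a scalar
>  - Expected Ptr<cv::UMat> for argument 'distCoeffs'
```

```bash
sed -i 's/cam\["D"\])/np.array(cam["D"]))/' h.py; python3 - <<'E'
from h import *
import json
cam=json.load(open("w1.json"));im=cv2.imread("pics/w1.png")
ln=lambda p:np.array([inlane(q,0,L)[0]*1e3 for q in p])
print(ln(plane(cam,[(188,112),(203,112),(301,112),(316,112),(198,1),(305,1)],.014)).round(1))
t,a,r=fit([HB[i] for i in (3,0,1,2)],plane(cam,[(212,152),(296,159),(287,243),(207,237)],.056))
print(inlane(t,a,L),r*1e3)
E
```

```text
[[-89.2  72.6]
 [-89.3  55.6]
 [-89.2 -55.3]
 [-89.1 -72.3]
 [ 23.1  56.2]
 [ 23.  -54.6]]
(array([-0.17966778,  0.00173832]), np.float64(-0.0802560181898555)) [2.40365336 2.69392246 1.3360437  1.48021541]
```

The wrist camera puts the lane within 1 mm of my estimate, and the housing about 1 mm off centre. Now I'll go down behind it.

```bash
python3 -m creep '0 0 0 -60 1 0 0.5; 0 0 0 -120 1 0 0.5; 0 0 0 -121 1 60 0.5; 0 0 0 -121 1 120 0.5; 0 0 0 -121 1 180 0.5' >/dev/null; python3 -m creep '0 0 0 0 0 32 0.5; 0 0 0 0 0 32 0.5' ; python3 -c "
from h import *
go(-240,0,37)"
```

```text
time: 2.78
ee_pos: [0.6109, -0.239, 0.0369]
orientation: [-1.977, -2.436, 0.001]
ft_force: [0.0, -0.8, -0.1]
opening: 0.0422
grip_force: 0.0
t 2.77 lane tcp [-271.2    0.5] 36.9 F [ 0.  -0.8 -0.1] open 0.0422
turn [-0.003 -0.003  0.001] shift [31.2  0.6 -0. ]
```

```bash
python3 -m creep '0 0 0 6 0 0 0.5; 0 0 0 12 0 0 0.5; 0 0 0 17 0 0 0.5; 0 0 0 21 0 0 0.5; 0 0 0 25 0 0 0.5'; python3 -m creep '0 0 0 4 0 0 0.5; 0 0 0 8 0 0 0.5; 0 0 0 12 0 0 0.5; 0 0 0 16 0 0 0.5; 0 0 0 20 0 0 0.5';python3 -m creep '0 0 0 3 0 0 0.5; 0 0 0 6 0 0 0.5; 0 0 0 9 0 0 0.5; 0 0 0 11 0 0 0.5; 0 0 0 12 0 0 0.5'; python3 - <<'E'
from h import *
import json
go(-200,0,37); cam=imaging.camera_model("wrist")
im=imaging.get_image("wrist")
json.dump({k:np.array(v).tolist() for k,v in cam.items()},open("w2.json","w"))
cv2.imwrite("pics/t2f.png",imaging.get_image("top"))
t=cv2.imread("pics/t2f.png")[150:250,200:350]
cv2.imwrite("pics/w2f.png",im)
cv2.imwrite("pics/w2.png",np.vstack([cv2.resize(t,(600,400),interpolation=3),cv2.resize(im[:200],(600,200))]))
E
```

```text
time: 3.4
ee_pos: [0.6069, -0.2159, 0.0385]
orientation: [1.98, 2.438, 0.0]
ft_force: [0.5, 1.1, -0.3]
opening: 0.0425
grip_force: 0.0
time: 4.03
ee_pos: [0.6029, -0.1964, 0.0384]
orientation: [1.98, 2.438, -0.0]
ft_force: [1.6, -1.4, -0.1]
opening: 0.0427
grip_force: 1.3
time: 4.65
ee_pos: [0.6004, -0.1848, 0.0384]
orientation: [1.981, 2.438, -0.0]
ft_force: [0.5, -3.8, 0.7]
opening: 0.0425
grip_force: 1.8
t 4.65 lane tcp [-2.16e+02 -2.00e-01] 38.4 F [ 0.5 -3.8  0.7] open 0.0425
turn [0. 0. 0.] shift [16.  -0.2  1.4]
```

View pics/w2.png

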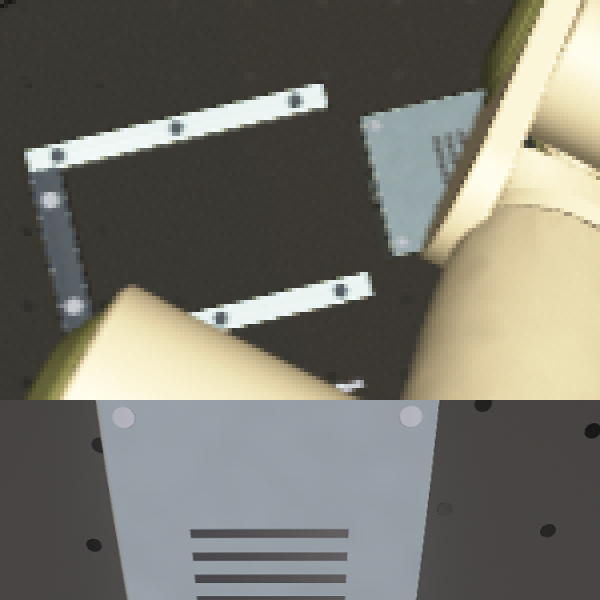

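The housing is now flush with the fingers, its slots level in the wrist view. Its front corners in the top crop are at (361,117) and (393,255), just before the mouth. In the wrist picture its side edges run from (83,0) to (108,199) and from (374,0) to (356,199).

```bash
python3 - <<'E'
from h import *
import json
ln=lambda p:np.array([inlane(q,0,L)[0]*1e3 for q in p]).round(1).tolist()
cw=json.load(open("w2.json"));k=512/600
p=[(97*k,0),(127*k,199),(438*k,0),(417*k,199),(190*k,133),(348*k,133)]
print("wrist",ln(plane(cw,p,.056)))
print("top front",ln(plane(imaging.camera_model("top"),crop([(361,117),(393,255)],200,150,4),.056)))
print("mouth",ln(plane(imaging.camera_model("top"),crop([(327,105),(372,293)],200,150,4),.014)))
E
```

```text
wrist [[-107.5, 51.2], [-171.8, 51.5], [-107.8, -37.7], [-171.7, -38.3], [-148.2, 29.7], [-148.2, -15.9]]
top front [[-105.4, -40.4], [-104.9, 49.6]]
mouth [[-90.0, -57.2], [-90.4, 69.8]]
```

The housing is square but 5–6 mm off toward +y. I'll back off and correct this before the mouth with a square two-finger push on its left side.

```bash
python3 -m creep '0 0 0 -15 0 0 0.5; 0 0 0 -30 0 0 0.5; 0 0 0 -35 0 -50 0.5; 0 0 0 -35 0 -110 0.5; 0 0 0 -35 0 -110 0.5' >/dev/null; python3 -c "
from h import *
print(readout.state()['joint_positions'].round(2))
go(-155,95,148,-np.pi/2)
go(-155,95,148,np.pi/2)"
```

```text
[-0.53  0.62  1.16  0.    1.35 -0.74]
t 5.38 lane tcp [-253.1   -1.5] 153.3 F [ 0.4 -0.1  0.2] open 0.0426
turn [ 1.00e-02 -1.00e-03  1.57e+00] shift [ 98.1 -96.6   4. ]
t 5.38 lane tcp [-253.1   -1.5] 153.3 F [ 0.4 -0.1  0.2] open 0.0426
turn [ 1.000e-03  1.000e-02 -1.571e+00] shift [ 98.1 -96.6   4. ]
```

```bash
python3 -m creep '0 0 1.57 20 -20 0 0.5; 0 0 1.57 40 -40 0 0.5; 0 0 1.57 60 -60 0 0.5; 0 0 1.57 80 -80 0 0.5; 0 0 1.57 98 -97 0 0.5' >/dev/null; python3 -c "
from h import *
go(-155,85,38,-np.pi/2)"
```

```text
t 6.0 lane tcp [-152.6   97.8] 147.5 F [-0.2 -0.5 -0.1] open 0.0427
turn [-0.002  0.001  0.627] shift [  9.    9.6 109.5]
```

```bash
python3 -m creep '0 0 0.637 9 8 0 0.5; 0 0 0.637 9 8 0 0.5; 0 0 0.637 9 8 0 0.5; 0 0 0.637 9 8 0 0.5; 0 0 0.637 9 8 0 0.5' >/dev/null; python3 -c "
from h import *
go(-155,85,38,-np.pi/2)"
```

```text
t 6.62 lane tcp [-154.4   85. ] 147.6 F [-0.3  0.   0.8] open 0.0427
turn [-0.001  0.001 -0.003] shift [  0.2   0.7 109.6]
```

```bash
python3 -m creep '0 0 0 0 0 50 0.5; 0 0 0 0 0 100 0.5; 0 0 0 0 1 109 0.5; 0 0 0 0 1 109 0.5' >/dev/null; python3 -m creep '0 0 0 5 0 0 0.5; 0 0 0 10 0 0 0.5; 0 0 0 14 0 0 0.5; 0 0 0 18 0 0 0.5; 0 0 0 20 0 0 0.5'; python3 -c "
from h import *
go(-155,56.6,38,-np.pi/2)"
```

```text
time: 7.75
ee_pos: [0.5246, -0.1386, 0.0394]
orientation: [3.125, 0.318, 0.0]
ft_force: [-0.3, -0.0, -0.4]
opening: 0.0423
grip_force: 0.0
t 7.75 lane tcp [-155.1   64.5] 39.4 F [-0.3 -0.  -0.4] open 0.0423
turn [ 0.    -0.    -0.003] shift [ 7.9 -0.2  1.4]
```

```bash
python3 -m creep '0 0 0 2 0 0 0.5; 0 0 0 4 0 0 0.5; 0 0 0 6 0 0 0.5; 0 0 0 7 0 0 0.5; 0 0 0 8 0 0 0.5'; python3 - <<'E'
from h import *
import json
go(-155,56.6,38,-np.pi/2); cam=imaging.camera_model("wrist")
im=imaging.get_image("wrist")
json.dump({k:np.array(v).tolist() for k,v in cam.items()},open("w3.json","w"))
t=imaging.get_image("top")[150:250,200:350]
cv2.imwrite("pics/w3.png",np.vstack([cv2.resize(t,(512,342),interpolation=3),im[:250]]))
E
```

```text
time: 8.38
ee_pos: [0.5312, -0.137, 0.0393]
orientation: [-3.125, -0.318, 0.004]
ft_force: [-5.6, -1.3, 3.5]
opening: 0.0427
grip_force: 2.8
t 8.38 lane tcp [-155.    57.7] 39.3 F [-5.6 -1.3  3.5] open 0.0427
turn [-0.001  0.002 -0.003] shift [1.1 0.  1.3]
```

View pics/w3.png

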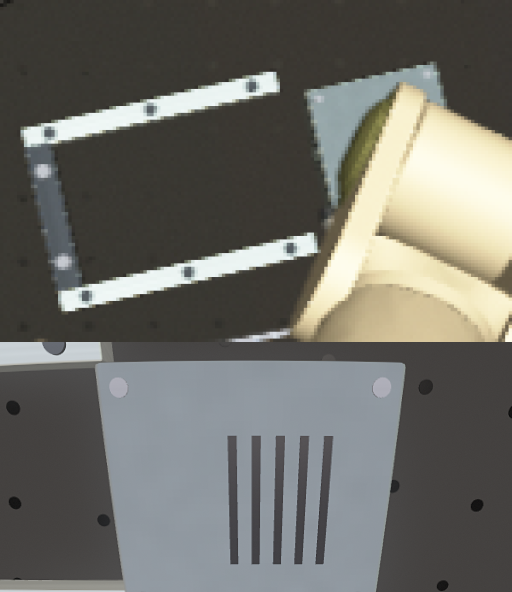

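The wrist view shows the housing's right-side edge from (96,22) to (404,22), level and so square, with the slots spanning rows 94–222. In the top crop the right-side corners are at (306,91) and (435,63).

```bash
python3 - <<'E'
from h import *
import json
ln=lambda p:np.array([inlane(q,0,L)[0]*1e3 for q in p]).round(1).tolist()
cw=json.load(open("w3.json"))
print("wrist",ln(plane(cw,[(96,22),(404,22),(124,249),(376,249),(280,94),(280,222)],.056)))
print("wrist rail",ln(plane(cw,[(102,20),(124,238)],.014)))
print("top",ln(plane(imaging.camera_model("top"),crop([(306,91),(435,63)],200,150,3.413),.056)))
E
```

```text
wrist [[-106.4, -44.2], [-202.6, -43.9], [-105.3, 34.8], [-203.0, 35.0], [-164.3, -22.0], [-165.4, 23.5]]
wrist rail [[-89.9, -53.8], [-86.5, 50.8]]
top [[-105.5, -47.1], [-204.8, -46.2]]
```

Square and centred to about 1 mm. Now back behind the housing.

```bash
python3 -m creep '0 0 0 -12 0 0 0.5; 0 0 0 -25 0 0 0.5; 0 0 0 -28 0 -50 0.5; 0 0 0 -28 0 -110 0.5; 0 0 0 -28 0 -110 0.5' >/dev/null; python3 -c "
from h import *
go(-250,0,148)"
```

```text
t 9.1 lane tcp [-156.2   84.1] 153.3 F [ 0.   0.1 -0.9] open 0.0426
turn [ 1.000e-02 -1.000e-03 -1.575e+00] shift [84.4 93.4  6.4]
```

```bash
python3 -m creep '0 0 -1.575 10 20 0 0.5; 0 0 -1.575 30 40 0 0.5; 0 0 -1.575 50 60 0 0.5; 0 0 -1.575 70 80 0 0.5; 0 0 -1.575 84 93 0 0.5' >/dev/null; python3 -c "
from h import *
go(-245,0,148)"
```

```text
t 9.72 lane tcp [-249.1    1.3] 147.6 F [0.6 1.  0.6] open 0.0427
turn [-0.002 -0.001 -0.631] shift [ 4.1 -1.4 -0.4]
```

```bash
python3 -m creep '0 0 -0.636 4 -1.4 0 0.5; 0 0 -0.636 4 -1.4 0 0.5; 0 0 -0.636 4 -1.4 0 0.5; 0 0 -0.636 4 -1.4 0 0.5; 0 0 -0.636 4 -1.4 0 0.5' >/dev/null; python3 -c "
from h import *
go(-245,0,38)"
```

```text
t 10.35 lane tcp [-244.2    0.6] 148.1 F [0.5 0.7 0. ] open 0.043
turn [-0.001 -0.001 -0.002] shift [ -0.9   0.7 110.1]
```

```bash
python3 -m creep '0 0 0 0 0.5 50 0.5; 0 0 0 0 0.5 100 0.5; 0 0 0 0 0.5 109 0.5; 0 0 0 0 0.5 109 0.5; 0 0 0 10 0.5 109 0.5' >/dev/null; python3 -m creep '0 0 0 6 0 0 0.5; 0 0 0 11 0 0 0.5; 0 0 0 15 0 0 0.5; 0 0 0 19 0 0 0.5; 0 0 0 23 0 0 0.5'; python3 -m creep '0 0 0 5 0 0 0.5; 0 0 0 10 0 0 0.5; 0 0 0 15 0 0 0.5; 0 0 0 19 0 0 0.5; 0 0 0 22 0 0 0.5';  python3 - <<'E'
from h import *
import json
go(-155,0,38); cam=imaging.camera_model("wrist")
im=imaging.get_image("wrist")
json.dump({k:np.array(v).tolist() for k,v in cam.items()},open("w4.json","w"))
t=imaging.get_image("top")[150:250,200:350]
cv2.imwrite("pics/w4.png",np.vstack([cv2.resize(t,(512,342),interpolation=3),im[:250]]))
E
```

```text
time: 11.6
ee_pos: [0.6, -0.1806, 0.0405]
orientation: [1.981, 2.436, -0.001]
ft_force: [0.7, -3.9, -0.4]
opening: 0.0426
grip_force: 1.6
time: 12.22
ee_pos: [0.5954, -0.1586, 0.0405]
orientation: [1.982, 2.437, 0.0]
ft_force: [0.6, -3.7, 1.8]
opening: 0.0427
grip_force: 2.1
t 12.22 lane tcp [-189.3   -0.8] 40.5 F [ 0.6 -3.7  1.8] open 0.0427
turn [ 0.     0.    -0.001] shift [34.3 -0.8  2.4]
```

View pics/w4.png

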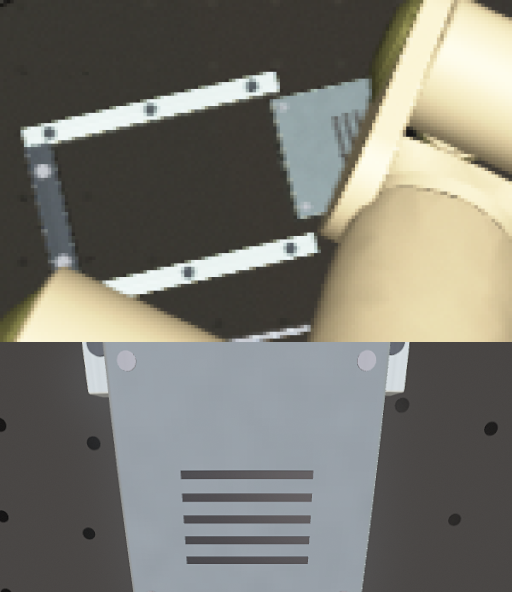

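The front of the housing is now just inside the mouth. In the wrist view its edges run from (103,0) to (133,249) and (390,0) to (362,249). The outer corners of the rail mouths are at (88,51) and (406,49), so it looks symmetric.

```bash
python3 - <<'E'
from h import *
import json
ln=lambda p:np.array([inlane(q,0,L)[0]*1e3 for q in p]).round(1).tolist()
cw=json.load(open("w4.json"))
print("wrist",ln(plane(cw,[(103,0),(133,249),(390,0),(362,249),(181,128),(313,128)],.056)))
print("wrist rail",ln(plane(cw,[(88,51),(406,49)],.014)))
print("top",ln(plane(imaging.camera_model("top"),crop([(272,100),(299,218)],200,150,3.413),.056)))
E
```

```text
wrist [[-80.3, 45.1], [-166.4, 45.2], [-80.5, -44.2], [-166.4, -44.3], [-120.0, 23.1], [-120.0, -22.2]]
wrist rail [[-89.4, 72.6], [-88.8, -70.7]]
top [[-79.2, -46.2], [-78.6, 43.9]]
```

Centred within 1 mm and square. About 169 mm to go, so I'll push on.

```bash
for i in 1; do python3 -m creep '0 0 0 4 0 0 0.5; 0 0 0 9 0 0 0.5; 0 0 0 15 0 0 0.5; 0 0 0 21 0 0 0.5; 0 0 0 27 0 0 0.5'; python3 -m creep '0 0 0 6 0 0 0.5; 0 0 0 12 0 0 0.5; 0 0 0 18 0 0 0.5; 0 0 0 23 0 0 0.5; 0 0 0 27 0 0 0.5' ; done; python3 - <<'E'
from h import *
import json
go(-20,0,40); cam=imaging.camera_model("wrist")
im=imaging.get_image("wrist")
json.dump({k:np.array(v).tolist() for k,v in cam.items()},open("w5.json","w"))
cv2.imwrite("pics/w5.png",im[:300])
E
```

```text
time: 12.95
ee_pos: [0.5898, -0.1318, 0.0404]
orientation: [1.982, 2.438, -0.0]
ft_force: [1.6, -5.3, 2.3]
opening: 0.0426
grip_force: 2.2
time: 13.58
ee_pos: [0.5843, -0.1056, 0.0404]
orientation: [1.982, 2.438, -0.0]
ft_force: [0.5, -5.0, 3.1]
opening: 0.0428
grip_force: 2.4
t 13.57 lane tcp [-135.1   -0.7] 40.4 F [ 0.5 -5.   3.1] open 0.0428
turn [ 0.     0.    -0.001] shift [115.1  -0.8   0.4]
```

View pics/w5.png

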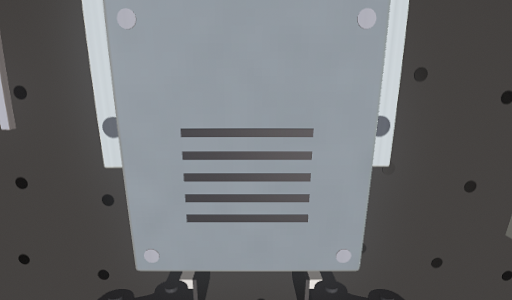

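The slots are at the same pixels, (181–313, row 132), so there is no drift. The rail ends at (104–123) and (372–390) look symmetric. I'll continue, nudging the tool 0.5 mm toward +y.

```bash
python3 -m creep '0 0 0 4 0 0 0.5; 0 0 0 9 0 0 0.5; 0 0 0 15 -0.2 0 0.5; 0 0 0 21 -0.4 0 0.5; 0 0 0 27 -0.5 0 0.5'; python3 -m creep '0 0 0 6 0 0 0.5; 0 0 0 12 0 0 0.5; 0 0 0 18 0 0 0.5; 0 0 0 24 0 0 0.5; 0 0 0 30 0 0 0.5' ; python3 -m creep '0 0 0 6 0 0 0.5; 0 0 0 12 0 0 0.5; 0 0 0 18 0 0 0.5; 0 0 0 23 0 0 0.5; 0 0 0 27 0 0 0.5'; python3 -m creep '0 0 0 4 0 0 0.5; 0 0 0 8 0 0 0.5; 0 0 0 12 0 0 0.5; 0 0 0 15 0 0 0.5; 0 0 0 18 0 0 0.5'; python3 -c "
from h import *
go(-20,0,40)"
```

```text
time: 14.25
ee_pos: [0.5782, -0.0792, 0.0403]
orientation: [1.982, 2.438, -0.0]
ft_force: [1.8, -4.6, 3.2]
opening: 0.0425
grip_force: 2.5
time: 14.88
ee_pos: [0.5721, -0.0498, 0.0403]
orientation: [-1.982, -2.438, 0.0]
ft_force: [1.9, -4.7, 2.9]
opening: 0.0425
grip_force: 2.5
time: 15.5
ee_pos: [0.5666, -0.0234, 0.0403]
orientation: [-1.982, -2.438, 0.0]
ft_force: [2.2, -5.5, 2.9]
opening: 0.0429
grip_force: 2.6
time: 16.12
ee_pos: [0.5629, -0.0059, 0.0403]
orientation: [-1.982, -2.438, 0.0]
ft_force: [1.0, -5.0, 3.4]
opening: 0.0425
grip_force: 2.6
t 16.12 lane tcp [-33.2  -0.2] 40.3 F [ 1.  -5.   3.4] open 0.0425
turn [-0.     0.    -0.001] shift [13.2 -0.3  0.3]
```

Now slowly until the force rises at the stop.

```bash
python3 -m creep '0 0 0 2 0 0 0.5; 0 0 0 4 0 0 0.5; 0 0 0 6 0 0 0.5; 0 0 0 8 0 0 0.5; 0 0 0 10 0 0 0.5' | grep ft_; python3 -m creep '0 0 0 0.8 0 0 0.5; 0 0 0 1.5 0 0 0.5; 0 0 0 2 0 0 0.5'|grep ft_;  python3 -c "
from h import *
go(-20,0,40)"
```

```text
ft_force: [0.9, -4.9, 2.9]
ft_force: [1.4, -6.9, 2.5]
t 17.12 lane tcp [-21.3  -0.2] 40.3 F [ 1.4 -6.9  2.5] open 0.0426
turn [-0.     0.    -0.001] shift [ 1.3 -0.2  0.3]
```

```bash
python3 -m creep '0 0 0 0.7 0 0 0.5; 0 0 0 1.4 0 0 0.5; 0 0 0 2 0 0 0.5' | grep ft_; python3 -c "
from h import *
go(-20,0,40)"
```

```text
ft_force: [2.0, -17.3, 2.1]
t 17.5 lane tcp [-21.1  -0.7] 40.5 F [  2.  -17.3   2.1] open 0.0428
turn [0.001 0.004 0.   ] shift [ 1.1 -0.7  0.5]
```

The force rose to 17 N with no further motion, so the housing is home. Back off, lift, and check.

```bash
python3 -m creep '0 0 0 -8 0 0 0.5; 0 0 0 -20 0 0 0.5; 0 0 0 -35 0 0 0.5; 0 0 0 -60 0 -50 0.5; 0 0 0 -60 0 -110 0.5' >/dev/null; python3 -m creep '0 0 0 -60 0 -60 0.5; 0 0 0 -90 0 -110 0.5; 0 0 0 -90 0 -110 0.5' | grep ft_; python3 - <<'E'
from h import *
import json
go(-110,0,260); cam=imaging.camera_model("wrist")
im=imaging.get_image("wrist")
json.dump({k:np.array(v).tolist() for k,v in cam.items()},open("w6.json","w"))
cv2.imwrite("pics/w6.png",cv2.resize(im[:300,100:400],(800,600)[:2] if 0 else (600,600),interpolation=3))
E
```

```text
ft_force: [0.0, 0.8, -0.3]
t 18.5 lane tcp [-172.3   -0.2] 263.6 F [ 0.   0.8 -0.3] open 0.0426
turn [ 0.004  0.003 -0.003] shift [62.3 -0.4  3.4]
```

View pics/w6.png

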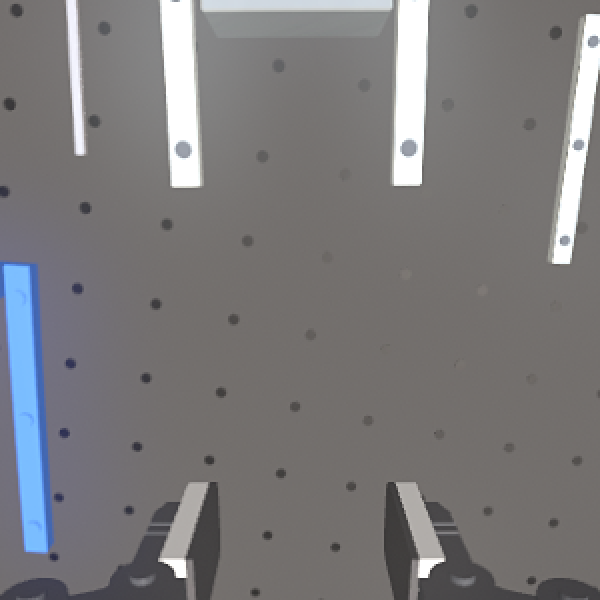

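The rear top edge is at (200–392, row 10) and the rear foot at (220–380, row 37), both level. Gaps to the rails are visible on both sides.

```bash
python3 - <<'E'
from h import *
import json
ln=lambda p:np.array([inlane(q,0,L)[0]*1e3 for q in p]).round(1).tolist()
cw=json.load(open("w6.json"))
print("rear top",ln(plane(cw,crop([(200,11),(392,10)],100,0,2),.056)))
print("rear foot",ln(plane(cw,crop([(220,37),(380,37)],100,0,2),.0)))
print("mouth",ln(plane(cw,crop([(203,186),(392,185)],100,0,2),.014)))
E
```

```text
rear top [[-9.8, 47.2], [-9.6, -44.4]]
rear foot [[-9.2, 44.5], [-9.4, -45.6]]
mouth [[-89.9, 55.7], [-89.7, -53.3]]
```

The rear is at lane x = -9.5 mm (expected -10 mm), centred within 1 mm and square.

```bash
python3 -c "
from plant import manip
print(manip.hand_in())"
```

```text
the job is handed in; nothing more can be done
None
```

The housing is fully home against the stop, centred within about 1 mm and square to the lane, the robot is clear of it, and the job was handed in at about 18.6 s; `hand_in` returned no verdict.

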